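Fit the centre spindle of a tube carousel

ROBOT

A 7-joint arm with a two-finger parallel gripper is mounted at the origin on the work surface. World frame = base frame: x ahead of the robot, y to its left, z up, the work surface at z = 0. Lengths are in m, angles in degrees, forces in N, time in s.
With the tool pointing down it reaches from about 0.425 to 0.875 m from the base axis. Payload 4.7 kg.
Tool frame: the origin (TCP) lies between the finger pads; the fingertips stand 8 mm ahead of it and the grasp point (between the pads) lies 11 mm behind it (env.tip_extent is the distance from the TCP to the fingertips, in m); z points along the fingers, y is the line along which they close (so a half turn about z gives the same grasp; the last joint's range is limited). The gripper opens to 87 mm and grips with 3 to 60 N. Pads are 19 mm wide; open, the fingers measure 117 mm over their backs; the gripper's body (75 mm by 190 mm) begins 51 mm behind the grasp point.
Start: joints at [-72.072, 18.392, -4.016, 83.108, 1.295, 78.541, -3.26], TCP at [0.191, 0.621, 0.231] pointing down, gripper open.
Joint ranges: [-163.93, 163.93], [-17.29, 119.83], [-79.2, 71.16], [3.27, 140.29], [-89.18, 269.18], [5.43, 117.66], [-154.24, 154.24]. Speed limits (degrees/s): [147.25, 147.25, 180, 180, 180, 180, 180].

INTERFACE

Orientations are given as [roll, pitch, yaw] about the fixed x, y, z axes, in that order (R = Rz(yaw) Ry(pitch) Rx(roll)).
In Python, from cell import sensors, vision, workorder, env gives the robot as it stands.
- The arm moves only by the tool drive_tool, never from a script. Its argument "moves" is a list of rows, each an object of numbers: "x", "y", "z": the shift along the tool's x, y, z in mm; "rx", "ry", "rz": the turn, a rotation vector about the tool's x, y, z in rad; "fingers": the closure, from -1 (fully open) to 1 (shut). In form: [{"x": .., "y": .., "z": .., "rx": .., "ry": .., "rz": .., "fingers": ..}, ...]. A call has 1 to 20 rows; each row is the pose to reach, as a shift and turn from the pose commanded when the call began, along the tool's axes at that moment; what a row does not reach only later rows make up. A row lasts 1/8 s, in which the tool goes at most 62.5 mm and 10.7 degrees, less where a joint would pass 70% of its speed; a pose out of reach is approached as far as the arm can. A call with a gripper value outside its range is refused whole. The fingers move at their own pace and stop on an object; "force" is the grip in N (left out, the last holds). Time passes only in rows, so rows that repeat a pose let the fingers close. It gives the time, the measured TCP pose, the force, the opening and the grip force at its end, in the units of the state.
- sensors.get_obs(): the state, without advancing time (a new reading comes with each control period).
- vision.read_camera(name): name is "scene" or "top" or "wrist"; returns a dict with "image" (400x640x3 uint8, red, green, blue), "fx", "fy", "cx", "cy" (pixels), "R" (3x3) and "t" (3): a world point X has camera coordinates R X + t. Camera axes: x right, y down, z forward; pixel columns grow to the right and rows downward; lengths in m; the calibration is good to about 2 mm. The wrist camera is an equidistant fisheye: a pixel r from the principal point sees the ray r / f radians off the axis. A picture is of the moment at which its call begins. There is no depth.
- workorder.sign_off(): hands the job in; it is judged then, once.
The state is a dict: "time_s": time; "qpos": joint angles; "joint_velocities": joint speeds; "effort": joint torques, N m; "tool_pos": TCP position; "tool_rot": TCP orientation; "force": force on the tool from outside, world axes, zero at the start; "wrist_torque": the same for the moment, N m; "grip_width": finger opening in m; "grasp_force": force on a finger pad.
Only numpy, scipy, OpenCV 4.12 (cv2) and the standard library are available. Lean on these libraries where they do the work, as an engineer would, in place of code of your own. Each camera call takes 0.05 s, during which the arm holds its last target. There are 200 camera calls.

TASK

Put the centre spindle back into the tube sampler: lift the thick steel spindle out of its white rack and lower it straight down through the hubs of the carousel's upper and lower plates, under control and without letting it drop. Its flat tang will then stand across the slot of the hidden drive at some odd angle, so press lightly and turn it by feel until the tang falls into the slot, slide it home until its collar lies flush on the upper hub, and let go. Never force it, and leave everything else where it is.

Things in the scene. Friction and masses are not known exactly. Their poses are not given: they have to be found in the camera images.
- spindle: the loose spindle, about 170 g, standing in either of the rack's two holes, hung by its collar on the rack's top. Origin on its axis at the underside of the collar, z up. Above the origin: steel collar 36 mm across, 5 mm thick, then a black ribbed hand knob 28 mm across, 32 mm high (top at 37 mm); hold it by the knob. Below: round steel shaft, 14 mm diameter, with a flat tang at its foot
- spindle_foot (a point): lowest point of the spindle, on its axis 126 mm below its origin. Going up from here: a round 6 mm pilot, 6 mm long; a flat tang 12.5 mm wide (along this point's x) and 6 mm thick (along y) until 21.5 mm up; then the round shaft, 12 mm across growing to 14 mm at 24.5 mm up
- hub (a point): centre of the mouth of the upper hub: a black bush 47 mm across on the carousel's upper plate, 152 mm above the bench, z up. Its upright hole is 15.2 mm, countersunk to 22 mm over the top 6 mm; it is 18 mm deep. The lower hub, with the same countersunk hole in line below, spans 88 to 102 mm below this point
- drive_mouth (a point): centre of the drive's mouth, in line 106 mm below the hub's: a slot of 15.5 x 7.5 mm, 24 mm deep, at an unknown angle that cannot be seen or measured (this point does not turn with it). The tang fits every half turn, within about 0.12 rad; until then it stands on the mouth, collar about 14 mm above the hub. If it binds part-way in, ease the twist. The drive holds against 0.12 N m, then turns
- sampler: tube sampler fixed to the bench: white housing 210 x 210 x 46 mm, grey panel at its front (-x), on it a fixed carousel of two aluminium plates 192 mm across, the upper one's top 144 mm above the bench; 16 mm tubes stand 81 mm from the centre, tops at most 162 mm up. A 205 mm dispensing tower stands 132 mm behind (+x) the centre. Origin on the bench under the hubs
- rack: white two-hole rack, fixed to the bench, 76 x 200 mm, 135 mm high: a top plate with two 19 mm holes on its long axis (y), 50 mm either side of the middle, and an open space below. Origin on the bench under its middle
- stirrer_rod: another loose rod in the rack's other hole: thin (10 mm) rod with a small white flange and a white ball of 24 mm on top, its top 38 mm above the rack's; leave it there. Origin under its flange, on the rack's top
- beaker: empty glass beaker, 88 mm across, 98 mm high, loose; origin under its middle
- reagent_bottle: amber bottle, 70 mm across, 150 mm high, loose; origin under its middle
- wide_jar: white jar, 76 mm across, 85 mm high, loose; origin under its middle
- cork_ring: cork ring, 110 mm across, 28 mm high, loose; origin under its middle
- tip_box: grey box with a clear lid, 87 x 122 x 67 mm, loose; origin under its middle
- screwdriver: screwdriver with a black handle lying on the bench, about 200 mm long, loose; origin under its middle
Mind the look-alikes: they are no part of the job. Leave any yellow look-alike of the spindle alone.

How it is judged:
By the outcome, as a careful person would: the job done as asked, in the order asked, and still so for the second after the job is handed in, with the robot touching nothing.
It also fails if it takes over 72 s, if anything falls off the work surface, if the arm or the gripper's body presses on something with over 40 N, if the wrist force passes 120 N, or if a joint passes its speed limit or range.

## Working session

There is one attempt and no reset: what is moved stays moved. The work goes in short steps, Python scripts to look and compute and a tool call to move; the robot and the scene stay as the last step left them, time stands still between calls to the robot, and variables do not carry over. Pictures are saved under pics/ and viewed, at most 10 in all, crops included, and the job is handed in when it is done.

Besides the shell and the picture viewer there is one more tool, called after ">>>" by a JSON object that holds its "op" and its "data", one argument or row to a line. drive_tool: Moves the arm, as the interface text tells. Its arguments: {"type":"object","properties":{"moves":{"type":"array"},"force":{"type":"number"}},"required":["moves"]}

```bash
mkdir -p pics; cat > h.py <<'E'
import numpy as np, cv2
from cell import sensors, vision, workorder, env
def ray(c,u,v):
    d=np.array([(u-c['cx'])/c['fx'],(v-c['cy'])/c['fy'],1.]); R=np.array(c['R']);t=np.array(c['t'])
    return -R.T@t, R.T@d
def onz(c,u,v,z):
    o,d=ray(c,u,v); return o+d*(z-o[2])/d[2]
def proj(c,X):
    p=np.array(c['R'])@np.array(X)+np.array(c['t']); return c['fx']*p[0]/p[2]+c['cx'],c['fy']*p[1]/p[2]+c['cy']
def save(c,n,box=None,s=1):
    im=c['image'][:,:,::-1]
    if box: im=im[box[1]:box[3],box[0]:box[2]]
    cv2.imwrite('pics/'+n,cv2.resize(im,None,fx=s,fy=s,interpolation=cv2.INTER_CUBIC))
E
python3 - <<'E'
from h import *
for n in('scene','top'):
    c=vision.read_camera(n); save(c,n+'0.png',None,1.25); np.save(n+'0.npy',c,allow_pickle=True)
    print(n,c['fx'],c['cx'],c['cy'],np.round(c['R'],3).tolist(),-np.array(c['R']).T@c['t'])
o=sensors.get_obs();print(o)
E
```

```text
scene 390.09358659066277 314.1796496799119 201.55943188913844 [[0.777, 0.63, 0.016], [0.349, -0.409, -0.843], [-0.525, 0.66, -0.537]] [ 0.98904666 -0.66699931  0.63943026]
top 391.4703751180269 326.3199206528609 200.89023798116165 [[-0.007, -1.0, -0.002], [-0.993, 0.007, -0.12], [0.12, 0.001, -0.993]] [ 0.32654503 -0.00938057  1.26386528]
{'time_s': 0.1, 'qpos': array([-72.07477371,  18.43506049,  -4.01677467,  83.16863741,
         1.29428555,  78.54061282,  -3.25978287]), 'joint_velocities': array([ 0.01319098, -0.0468471 , -0.00047681, -0.10438247, -0.1089742 ,
        0.07323676, -0.03347146]), 'effort': array([-2.79018277e-04, -4.92571592e+01, -4.05771229e-01, -3.13401890e+01,
       -6.39767898e-02,  3.94571247e-02,  6.33719219e-05]), 'tool_pos': array([0.19120072, 0.62073326, 0.22956187]), 'tool_rot': array([-1.79900888e+02,  4.38976828e-03,  1.62885642e+02]), 'force': array([ 0.20501254, -0.0914154 , -0.28988269]), 'wrist_torque': array([ 0.02273247,  0.0115955 , -0.0132053 ]), 'grasp_force': 0.0, 'grip_width': 0.08692659999550273}
```

View pics/scene0.png

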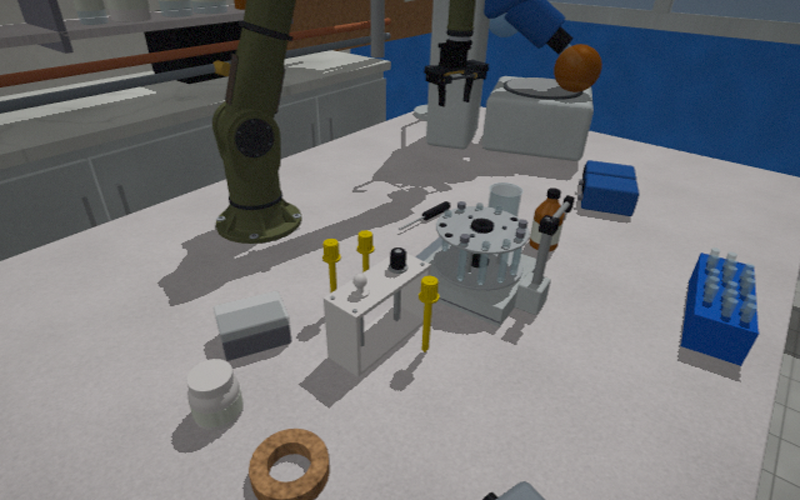

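View pics/top0.png

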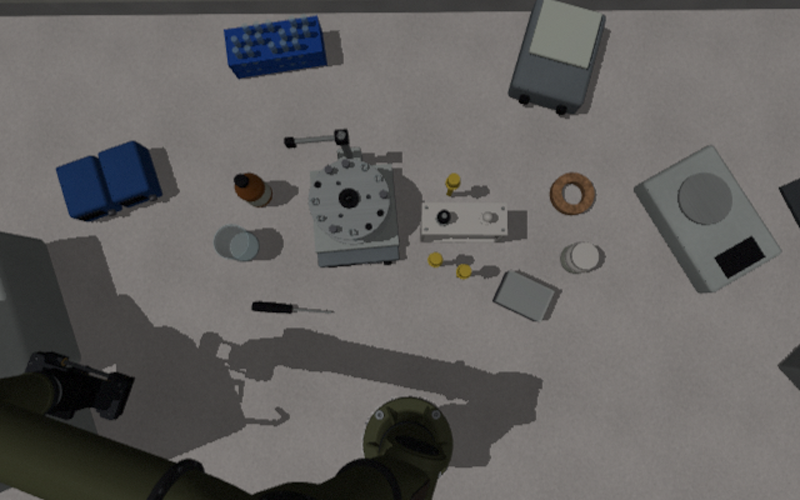

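Scene picture, candidates at 1.25x pixels: black knob with collar at (398,258), which is the spindle. White ball at (361,283) is the stirrer. Yellow look-alikes are at (331,250), (366,240) and (429,290). In the top view the knob is at (444,216), the ball at (488,216), the yellows at (453,181), (435,260) and (465,271), and the black hub at (349,198). I choose the black knob and check it in a crop.

```bash
python3 - <<'E'
from h import *
T=np.load('top0.npy',allow_pickle=True).item();S=np.load('scene0.npy',allow_pickle=True).item()
a=cv2.resize(T['image'][130:230,240:420,::-1],None,fx=4,fy=4,interpolation=cv2.INTER_CUBIC)[:, :720]
b=cv2.resize(S['image'][150:300,240:440,::-1],None,fx=3.6,fy=3.6,interpolation=cv2.INTER_CUBIC)
cv2.imwrite('pics/ctop.png',a);cv2.imwrite('pics/cscene.png',b)
def comps(c,m,box,name,amin=8):
    M=np.zeros(m.shape,np.uint8);M[box[1]:box[3],box[0]:box[2]]=m[box[1]:box[3],box[0]:box[2]]
    n,l,s,ce=cv2.connectedComponentsWithStats(M)
    for i in range(1,n):
        if s[i,4]>=amin: print(name,s[i].tolist(),np.round(ce[i],1))
for c,n,bx in((T,'top',(245,120,400,230)),(S,'scene',(240,150,440,290))):
    h=cv2.cvtColor(c['image'],cv2.COLOR_RGB2HSV)
    comps(c,((h[...,2]<45)).astype(np.uint8),bx,n+' black')
    comps(c,((h[...,0]>18)&(h[...,0]<35)&(h[...,1]>150)&(h[...,2]>60)).astype(np.uint8),bx,n+' yel')
print('knob',onz(T,444/1.25,216/1.25,.172),'hub',onz(T,349/1.25,198/1.25,.152),'ball',onz(T,488/1.25,216/1.25,.161))
for u,v in((453,181),(435,260),(465,271)): print('yel',onz(T,u/1.25,v/1.25,.165))
E
```

```text
top black [275, 120, 7, 7, 31] [278.3 122.9]
top black [252, 145, 5, 5, 20] [253.8 147.2]
top black [271, 151, 17, 16, 202] [278.7 158.2]
top black [302, 168, 5, 5, 20] [304.  169.9]
top black [350, 168, 10, 11, 70] [354.5 173.8]
top black [293, 179, 4, 5, 18] [294.5 180.8]
top black [307, 208, 7, 4, 19] [310.  209.7]
top black [263, 211, 22, 3, 24] [273.5 212. ]
top yel [357, 139, 11, 17, 117] [361.5 146. ]
top yel [342, 203, 12, 11, 96] [347.7 207.6]
top yel [365, 212, 12, 11, 105] [370.4 217. ]
scene black [438, 152, 2, 7, 12] [438.6 155. ]
scene black [338, 162, 22, 14, 137] [348.4 168.5]
scene black [431, 172, 9, 16, 98] [435.4 180.4]
scene black [377, 175, 17, 11, 153] [385.3 180.2]
scene black [352, 179, 5, 2, 9] [353.8 179.6]
scene black [356, 187, 6, 3, 11] [358.4 187.9]
scene black [312, 199, 12, 17, 152] [317.8 207.9]
scene black [377, 203, 7, 11, 62] [380.3 207.9]
scene yel [286, 184, 13, 33, 266] [292.  197.2]
scene yel [258, 191, 14, 42, 323] [264.8 206.8]
scene yel [335, 220, 16, 61, 484] [342.  243.2]
knob [ 0.53807789 -0.09043409  0.172     ] hub [0.58607125 0.12773215 0.152     ] ball [ 0.5394341  -0.19195874  0.161     ]
yel [ 0.62111054 -0.11298233  0.165     ]
yel [ 0.4387056  -0.06901932  0.165     ]
yel [ 0.41332198 -0.13617355  0.165     ]
```

View pics/ctop.png

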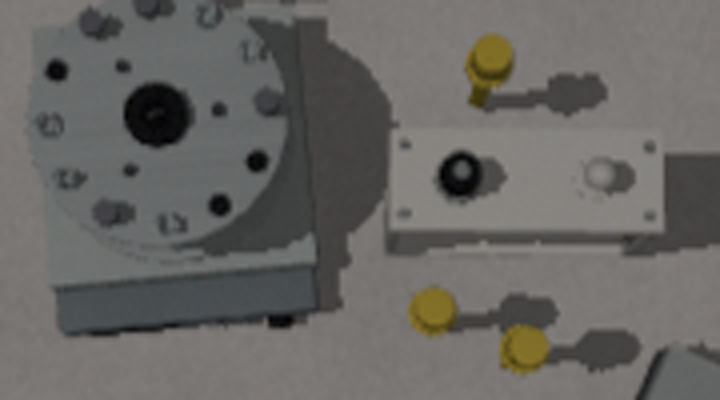

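View pics/cscene.png

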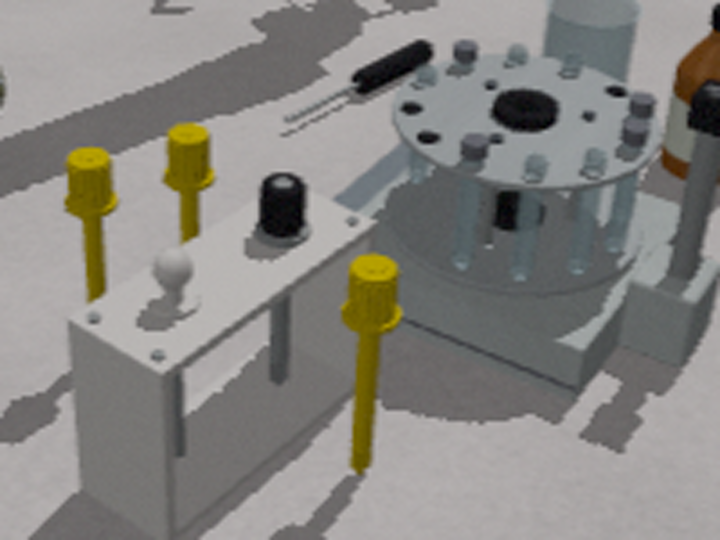

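The crops confirm it: a black ribbed knob on a steel collar in the rack's sampler-side hole (top crop (461,173), scene crop (283,205)). The hub is the black bush with a hole at top crop (158,114). Next I refine by two-view rays and compute the first shift.

```bash
cat >> h.py <<'E'
from scipy.spatial.transform import Rotation as Ro
def go(*wps):
    """wps: (x,y,z,yaw) world, tool down -> shifts in tool axes (mm, rad)"""
    o=sensors.get_obs();p=o['tool_pos'];R=Ro.from_euler('xyz',o['tool_rot'],degrees=True)
    print('t',round(o['time_s'],2),'pos',np.round(p,4),'rot',np.round(o['tool_rot'],2),'q7',round(o['qpos'][6],1),'F',np.round(o['force'],1))
    for x,y,z,yaw in wps:
        d=R.inv().apply(np.array([x,y,z])-p)*1000
        r=(R.inv()*Ro.from_euler('xyz',[180,0,yaw],degrees=True)).as_rotvec()
        print(np.round(d,1),np.round(r,3))
def tri(c1,p1,c2,p2):
    o1,d1=ray(c1,*p1);o2,d2=ray(c2,*p2)
    s=np.linalg.lstsq(np.c_[d1,-d2],o2-o1,rcond=None)[0]
    a=o1+s[0]*d1;b=o2+s[1]*d2
    return (a+b)/2,np.linalg.norm(a-b)
E
python3 - <<'E'
from h import *
T=np.load('top0.npy',allow_pickle=True).item();S=np.load('scene0.npy',allow_pickle=True).item()
print('knob',tri(T,(354.9,173.6),S,(317.8,207.9)), 'hub',tri(T,(278.9,158.1),S,(385.7,180.2)))
for z in(.152,.150): print(onz(T,278.9,158.1,z),onz(S,385.7,180.2,z))
print(onz(T,354.9,173.6,.158),onz(S,317.8,207.9,.158))
# yellow heads
print([np.round(tri(T,t,S,s)[0],3) for t,s in(((361.5+.7,144),(342,231)),((347.7,207.6),(292.3,193)),((370.4,217),(264.8,200)))])
go((.45,.40,.33,120),(.545,.1,.33,85),(.538,-.09,.30,80))
E
```

```text
knob (array([ 0.53970151, -0.08989241,  0.15643287]), np.float64(0.0024489977137464687)) hub (array([0.58779209, 0.1291651 , 0.15169084]), np.float64(0.0017687326673439326))
[0.58696606 0.12860871 0.152     ] [0.58856215 0.12951767 0.152     ]
[0.5874345  0.12885692 0.15      ] [0.5869189 0.1327859 0.15     ]
[ 0.53846474 -0.09057515  0.158     ] [ 0.54196334 -0.09082283  0.158     ]
[array([ 0.627, -0.115,  0.148]), array([ 0.443, -0.068,  0.147]), array([ 0.415, -0.133,  0.147])]
t 0.1 pos [0.1912 0.6207 0.2296] rot [-179.9     0.    162.89] q7 -3.3 F [ 0.2 -0.1 -0.3]
[-312.3 -135.  -100.2] [-0.002  0.001  0.748]
[-491.4 -393.7  -99.7] [-1.000e-03  1.000e-03  1.359e+00]
[-540.6 -577.3  -69.4] [-1.000e-03  1.000e-03  1.447e+00]
```

>>> {"op": "drive_tool", "data": {
  "moves": [
    {"x": -40, "y": -17, "z": -50, "rz": 0.12, "fingers": -0.2},
    {"x": -90, "y": -40, "z": -100, "rz": 0.28, "fingers": -0.2},
    {"x": -145, "y": -62, "z": -100, "rz": 0.42, "fingers": -0.2},
    {"x": -200, "y": -86, "z": -100, "rz": 0.55, "fingers": -0.2},
    {"x": -255, "y": -110, "z": -100, "rz": 0.66, "fingers": -0.2},
    {"x": -312, "y": -135, "z": -100, "rz": 0.75, "fingers": -0.2},
    {"x": -345, "y": -185, "z": -100, "rz": 0.9, "fingers": -0.2},
    {"x": -380, "y": -235, "z": -100, "rz": 1.0, "fingers": -0.2},
    {"x": -415, "y": -285, "z": -100, "rz": 1.12, "fingers": -0.2},
    {"x": -450, "y": -335, "z": -100, "rz": 1.25, "fingers": -0.2},
    {"x": -490, "y": -390, "z": -100, "rz": 1.36, "fingers": -0.2},
    {"x": -503, "y": -440, "z": -100, "rz": 1.4, "fingers": -0.2},
    {"x": -516, "y": -490, "z": -90, "rz": 1.42, "fingers": -0.2},
    {"x": -530, "y": -540, "z": -80, "rz": 1.44, "fingers": -0.2},
    {"x": -541, "y": -577, "z": -70, "rz": 1.447, "fingers": -0.2},
    {"x": -541, "y": -577, "z": -70, "rz": 1.447, "fingers": -0.2},
    {"x": -541, "y": -577, "z": -70, "rz": 1.447, "fingers": -0.2}
  ]
}}

```text
invalid input at $.moves[0]: expected keys x, y, z, rx, ry, rz, fingers
```

>>> {"op": "drive_tool", "data": {
  "moves": [
    {"x": -40, "y": -17, "z": -50, "rx": 0, "ry": 0, "rz": 0.12, "fingers": -0.2},
    {"x": -90, "y": -40, "z": -100, "rx": 0, "ry": 0, "rz": 0.28, "fingers": -0.2},
    {"x": -145, "y": -62, "z": -100, "rx": 0, "ry": 0, "rz": 0.42, "fingers": -0.2},
    {"x": -200, "y": -86, "z": -100, "rx": 0, "ry": 0, "rz": 0.55, "fingers": -0.2},
    {"x": -255, "y": -110, "z": -100, "rx": 0, "ry": 0, "rz": 0.66, "fingers": -0.2},
    {"x": -312, "y": -135, "z": -100, "rx": 0, "ry": 0, "rz": 0.75, "fingers": -0.2},
    {"x": -345, "y": -185, "z": -100, "rx": 0, "ry": 0, "rz": 0.9, "fingers": -0.2},
    {"x": -380, "y": -235, "z": -100, "rx": 0, "ry": 0, "rz": 1.0, "fingers": -0.2},
    {"x": -415, "y": -285, "z": -100, "rx": 0, "ry": 0, "rz": 1.12, "fingers": -0.2},
    {"x": -450, "y": -335, "z": -100, "rx": 0, "ry": 0, "rz": 1.25, "fingers": -0.2},
    {"x": -490, "y": -390, "z": -100, "rx": 0, "ry": 0, "rz": 1.36, "fingers": -0.2},
    {"x": -503, "y": -440, "z": -100, "rx": 0, "ry": 0, "rz": 1.4, "fingers": -0.2},
    {"x": -516, "y": -490, "z": -90, "rx": 0, "ry": 0, "rz": 1.42, "fingers": -0.2},
    {"x": -530, "y": -540, "z": -80, "rx": 0, "ry": 0, "rz": 1.44, "fingers": -0.2},
    {"x": -541, "y": -577, "z": -70, "rx": 0, "ry": 0, "rz": 1.447, "fingers": -0.2},
    {"x": -541, "y": -577, "z": -70, "rx": 0, "ry": 0, "rz": 1.447, "fingers": -0.2},
    {"x": -541, "y": -577, "z": -70, "rx": 0, "ry": 0, "rz": 1.447, "fingers": -0.2}
  ]
}}

```text
time_s: 2.22
tool_pos: [0.5386, -0.0885, 0.3003]
tool_rot: [-180.0, -0.0, 80.0]
force: [-0.6, 0.5, -0.0]
grip_width: 0.0521
grasp_force: 0.0
```

```bash
cat >> h.py <<'E'
def fproj(c,X):
    p=np.array(c['R'])@np.array(X)+np.array(c['t']); r=np.hypot(p[0],p[1]); th=np.arctan2(r,p[2])
    return c['cx']+c['fx']*th*p[0]/r, c['cy']+c['fy']*th*p[1]/r
def fonz(c,u,v,z):
    a=(u-c['cx'])/c['fx'];b=(v-c['cy'])/c['fy'];th=np.hypot(a,b)
    d=np.array([np.sin(th)*a/th,np.sin(th)*b/th,np.cos(th)]);R=np.array(c['R']);o=-R.T@np.array(c['t']);d=R.T@d
    return o+d*(z-o[2])/d[2]
E
python3 - <<'E'
from h import *
c=vision.read_camera('wrist');save(c,'w1.png',None,1.25)
print(-np.array(c['R']).T@c['t'],c['fx'],c['cx'],c['cy'],fproj(c,[.5395,-.09,.172]),fproj(c,[.587,.129,.152]))
go((.538,-.09,.30,80))
E
```

```text
[ 0.5511436  -0.02056218  0.45401537] 309.70691628693146 321.47542193772455 202.55674959380966 (np.float64(322.0999954271284), np.float64(199.58943400474266)) (np.float64(330.99205807301314), np.float64(-21.757187116233325))
t 2.27 pos [ 0.5388 -0.0879  0.3005] rot [-1.7998e+02 -4.0000e-02  8.0100e+01] q7 -1.0 F [-0.7  0.2 -0.3]
[-2.2 -0.4  0.5] [-0.    -0.001  0.002]
```

View pics/w1.png

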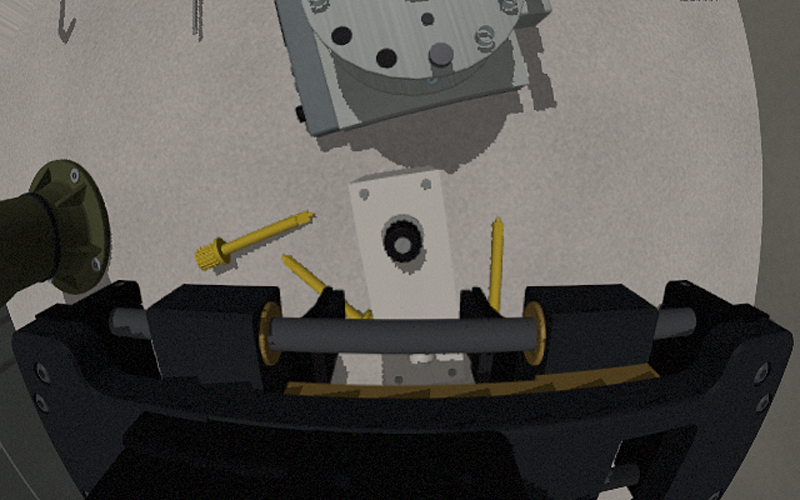

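The wrist view shows the black knob at (403,243), about 4 pixels above the prediction, with the fingers either side at (325,330) and (480,330). I measure that offset.

```bash
python3 - <<'E'
from h import *
c=vision.read_camera('wrist');h=cv2.cvtColor(c['image'],cv2.COLOR_RGB2HSV)
M=np.zeros((400,640),np.uint8);M[165:225,295:350]=(h[165:225,295:350,2]<50)
k=max(cv2.findContours(M,0,2)[0],key=cv2.contourArea);print(cv2.minEnclosingCircle(k),cv2.boundingRect(k))
v=h[...,2].astype(int);print(v[195,300:346]);print(v[165:228,322])
print([np.round(fproj(c,[.5395,-.09,z]),1) for z in(.14,.156,.172)],fonz(c,322.2,195.2,.172))
save(c,'w2.png',(270,150,370,230),6)
E
```

```text
((321.3387145996094, 193.24192810058594), 16.811553955078125) (307, 177, 30, 34)
[167 167 165 167 165 174  96  47  17  23  14  23  18  15  16  46  99 110
 111 109 107 103 103 106 109 110 114 116  49  19   8  10   9  10  13   7
  22  77 164 166 164 166 165 163 166 166]
[167 166 164 162 166 165 152 123 104 113 113  78  45   9   9   9   0  22
  21  18  19  15   6  17  14  58 114 105 107 103 103 109 106 108 106 109
 109 108  53  27   2  19  13  25  19  51  87  90  97  93  95  94  91 109
 162 164 165 162 163 162 162 162 165]
[array([321.9, 192.7]), array([321.9, 196.3]), array([322. , 200.2])] [ 0.54055283 -0.08525495  0.172     ]
```

View pics/w2.png

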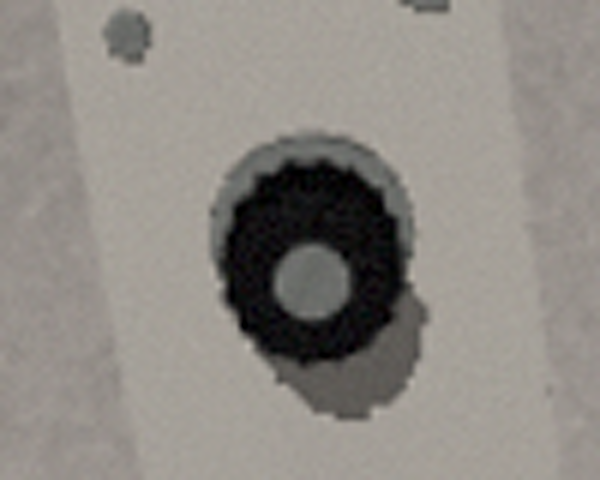

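Cap centre is at image (321.8,196.8), giving about (0.540,-0.087). Stereo gave (0.540,-0.090), so they agree to about 3 mm and the tool is already centred. I descend and close gently.

>>> {"op": "drive_tool", "data": {
  "moves": [
    {"x": 0, "y": 1, "z": 40, "rx": 0, "ry": 0, "rz": 0, "fingers": -0.2},
    {"x": 0, "y": 1, "z": 80, "rx": 0, "ry": 0, "rz": 0, "fingers": -0.2},
    {"x": 0, "y": 1, "z": 110, "rx": 0, "ry": 0, "rz": 0, "fingers": -0.2},
    {"x": 0, "y": 1, "z": 130, "rx": 0, "ry": 0, "rz": 0, "fingers": -0.2},
    {"x": 0, "y": 1, "z": 140, "rx": 0, "ry": 0, "rz": 0, "fingers": -0.2},
    {"x": 0, "y": 1, "z": 147, "rx": 0, "ry": 0, "rz": 0, "fingers": -0.2},
    {"x": 0, "y": 1, "z": 147, "rx": 0, "ry": 0, "rz": 0, "fingers": -0.2},
    {"x": 0, "y": 1, "z": 147, "rx": 0, "ry": 0, "rz": 0, "fingers": 0.0},
    {"x": 0, "y": 1, "z": 147, "rx": 0, "ry": 0, "rz": 0, "fingers": 0.2},
    {"x": 0, "y": 1, "z": 147, "rx": 0, "ry": 0, "rz": 0, "fingers": 0.6},
    {"x": 0, "y": 1, "z": 147, "rx": 0, "ry": 0, "rz": 0, "fingers": 1},
    {"x": 0, "y": 1, "z": 147, "rx": 0, "ry": 0, "rz": 0, "fingers": 1},
    {"x": 0, "y": 1, "z": 147, "rx": 0, "ry": 0, "rz": 0, "fingers": 1},
    {"x": 0, "y": 1, "z": 147, "rx": 0, "ry": 0, "rz": 0, "fingers": 1}
  ],
  "force": 25
}}

```text
time_s: 4.08
tool_pos: [0.5395, -0.0896, 0.1538]
tool_rot: [180.0, -0.0, 80.0]
force: [-1.2, 0.8, 3.2]
grip_width: 0.0273
grasp_force: 25.0
```

>>> {"op": "drive_tool", "data": {
  "moves": [
    {"x": 0, "y": 0, "z": -10, "rx": 0, "ry": 0, "rz": 0, "fingers": 1},
    {"x": 0, "y": 0, "z": -30, "rx": 0, "ry": 0, "rz": 0, "fingers": 1},
    {"x": 0, "y": 0, "z": -60, "rx": 0, "ry": 0, "rz": 0, "fingers": 1},
    {"x": 0, "y": 0, "z": -90, "rx": 0, "ry": 0, "rz": 0, "fingers": 1},
    {"x": 0, "y": 0, "z": -120, "rx": 0, "ry": 0, "rz": 0, "fingers": 1},
    {"x": 0, "y": 0, "z": -150, "rx": 0, "ry": 0, "rz": 0, "fingers": 1},
    {"x": 0, "y": 0, "z": -175, "rx": 0, "ry": 0, "rz": 0, "fingers": 1},
    {"x": 0, "y": 0, "z": -190, "rx": 0, "ry": 0, "rz": 0, "fingers": 1},
    {"x": 0, "y": 0, "z": -190, "rx": 0, "ry": 0, "rz": 0, "fingers": 1},
    {"x": 0, "y": 0, "z": -190, "rx": 0, "ry": 0, "rz": 0, "fingers": 1}
  ],
  "force": 30
}}

```text
time_s: 5.32
tool_pos: [0.5391, -0.0895, 0.3423]
tool_rot: [-179.9, 0.0, 80.0]
force: [-0.6, 0.3, -2.0]
grip_width: 0.0273
grasp_force: 30.0
```

```bash
python3 - <<'E'
from h import *
go((.56,.0,.3435,88),(.5875,.129,.3435,100))
E
```

```text
t 5.33 pos [ 0.5391 -0.0895  0.3423] rot [-1.7989e+02  2.0000e-02  7.9980e+01] q7 -1.2 F [-0.6  0.3 -2. ]
[91.8  5.  -1.2] [-0.002  0.    -0.14 ]
[223.6   9.7  -1.2] [-0.002  0.    -0.349]
```

>>> {"op": "drive_tool", "data": {
  "moves": [
    {"x": 25, "y": 1, "z": -1, "rx": 0, "ry": 0, "rz": -0.15, "fingers": 1},
    {"x": 55, "y": 3, "z": -1, "rx": 0, "ry": 0, "rz": -0.32, "fingers": 1},
    {"x": 90, "y": 5, "z": -1, "rx": 0, "ry": 0, "rz": -0.49, "fingers": 1},
    {"x": 125, "y": 6, "z": -1, "rx": 0, "ry": 0, "rz": -0.66, "fingers": 1},
    {"x": 160, "y": 8, "z": -1, "rx": 0, "ry": 0, "rz": -0.83, "fingers": 1},
    {"x": 190, "y": 9, "z": -1, "rx": 0, "ry": 0, "rz": -1.0, "fingers": 1},
    {"x": 212, "y": 9.5, "z": -1, "rx": 0, "ry": 0, "rz": -1.17, "fingers": 1},
    {"x": 223.5, "y": 9.5, "z": -1, "rx": 0, "ry": 0, "rz": -1.34, "fingers": 1},
    {"x": 223.5, "y": 9.5, "z": -1, "rx": 0, "ry": 0, "rz": -1.51, "fingers": 1},
    {"x": 223.5, "y": 9.5, "z": -1, "rx": 0, "ry": 0, "rz": -1.68, "fingers": 1},
    {"x": 223.5, "y": 9.5, "z": -1, "rx": 0, "ry": 0, "rz": -1.85, "fingers": 1},
    {"x": 223.5, "y": 9.5, "z": -1, "rx": 0, "ry": 0, "rz": -1.85, "fingers": 1},
    {"x": 223.5, "y": 9.5, "z": -1, "rx": 0, "ry": 0, "rz": -1.85, "fingers": 1}
  ]
}}

```text
time_s: 6.95
tool_pos: [0.5876, 0.1287, 0.3438]
tool_rot: [-180.0, -0.1, -174.2]
force: [-0.0, -0.5, -2.7]
grip_width: 0.0272
grasp_force: 30.0
```

```bash
python3 - <<'E'
from h import *
S=vision.read_camera('scene');T=vision.read_camera('top');np.save('S1.npy',S);np.save('T1.npy',T)
go((.5875,.129,.3435,186))
a=S['image'][70:220,300:480,::-1];cv2.imwrite('pics/s1.png',cv2.resize(a,None,fx=4,fy=4,interpolation=cv2.INTER_CUBIC))
for X in([.5875,.129,.2],[.5875,.129,.326],[.5875,.129,.152]): print(np.round(proj(S,X),1),np.round(proj(T,X),1))
E
```

```text
t 7.05 pos [0.5877 0.1288 0.3442] rot [-1.8000e+02 -3.0000e-02 -1.7413e+02] q7 84.0 F [-0.   0.2 -1.8]
[0.2 0.2 0.7] [-0.    -0.001 -0.002]
[387.4 163.3] [276.6 154. ]
[393.8 114.7] [270.1 141.7]
[385.2 180.1] [278.8 157.9]
```

View pics/s1.png

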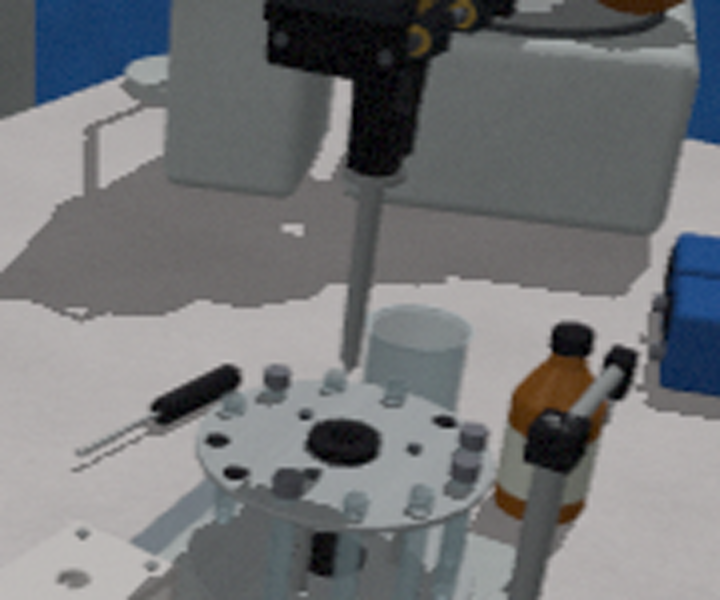

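Foot tip is at scene pixel (387.3,163) against predicted (387.4,163.3), and the shaft is vertical. The hub mouth is at (385.9,180.4) against predicted (385.2,180.1), so about 1 mm off, within the countersink. I lower carefully.

>>> {"op": "drive_tool", "data": {
  "moves": [
    {"x": 0, "y": 0, "z": 15, "rx": 0, "ry": 0, "rz": 0, "fingers": 1},
    {"x": 0, "y": 0, "z": 30, "rx": 0, "ry": 0, "rz": 0, "fingers": 1},
    {"x": 0, "y": 0, "z": 42, "rx": 0, "ry": 0, "rz": 0, "fingers": 1},
    {"x": 0, "y": 0, "z": 47, "rx": 0, "ry": 0, "rz": 0, "fingers": 1},
    {"x": 0, "y": 0, "z": 50, "rx": 0, "ry": 0, "rz": 0, "fingers": 1},
    {"x": 0, "y": 0, "z": 53, "rx": 0, "ry": 0, "rz": 0, "fingers": 1},
    {"x": 0, "y": 0, "z": 56, "rx": 0, "ry": 0, "rz": 0, "fingers": 1},
    {"x": 0, "y": 0, "z": 59, "rx": 0, "ry": 0, "rz": 0, "fingers": 1},
    {"x": 0, "y": 0, "z": 62, "rx": 0, "ry": 0, "rz": 0, "fingers": 1},
    {"x": 0, "y": 0, "z": 62, "rx": 0, "ry": 0, "rz": 0, "fingers": 1}
  ]
}}

```text
time_s: 8.3
tool_pos: [0.5877, 0.1297, 0.2825]
tool_rot: [179.9, 0.0, -174.0]
force: [-0.2, 2.2, -1.5]
grip_width: 0.0269
grasp_force: 30.0
```

>>> {"op": "drive_tool", "data": {
  "moves": [
    {"x": 0, "y": 0.8, "z": 0, "rx": 0, "ry": 0, "rz": 0, "fingers": 1},
    {"x": 0, "y": 0.8, "z": 3, "rx": 0, "ry": 0, "rz": 0, "fingers": 1},
    {"x": 0, "y": 0.8, "z": 6, "rx": 0, "ry": 0, "rz": 0, "fingers": 1},
    {"x": 0, "y": 0.8, "z": 9, "rx": 0, "ry": 0, "rz": 0, "fingers": 1},
    {"x": 0, "y": 0.8, "z": 12, "rx": 0, "ry": 0, "rz": 0, "fingers": 1},
    {"x": 0, "y": 0.8, "z": 15, "rx": 0, "ry": 0, "rz": 0, "fingers": 1},
    {"x": 0, "y": 0.8, "z": 15, "rx": 0, "ry": 0, "rz": 0, "fingers": 1}
  ]
}}

```text
time_s: 9.18
tool_pos: [0.5876, 0.1303, 0.2673]
tool_rot: [179.9, -0.0, -174.0]
force: [0.0, 4.9, -1.3]
grip_width: 0.0277
grasp_force: 30.1
```

>>> {"op": "drive_tool", "data": {
  "moves": [
    {"x": 0, "y": 0.8, "z": 0, "rx": 0, "ry": 0, "rz": 0, "fingers": 1},
    {"x": 0, "y": 1.5, "z": 0, "rx": 0, "ry": 0, "rz": 0, "fingers": 1},
    {"x": 0, "y": 1.5, "z": 2, "rx": 0, "ry": 0, "rz": 0, "fingers": 1},
    {"x": 0, "y": 1.5, "z": 4, "rx": 0, "ry": 0, "rz": 0, "fingers": 1},
    {"x": 0, "y": 1.5, "z": 6, "rx": 0, "ry": 0, "rz": 0, "fingers": 1},
    {"x": 0, "y": 1.5, "z": 6, "rx": 0, "ry": 0, "rz": 0, "fingers": 1}
  ]
}}

```text
time_s: 9.93
tool_pos: [0.5875, 0.131, 0.2612]
tool_rot: [-180.0, -0.0, -174.0]
force: [-0.0, 3.8, -2.5]
grip_width: 0.0275
grasp_force: 30.1
```

```bash
python3 - <<'E'
from h import *
o=sensors.get_obs();print(o['force'],o['wrist_torque'],o['tool_pos'],o['qpos'])
E
```

```text
[-0.03870468  3.77376678 -2.46276499] [ 1.0789406  -0.19799568  0.03720278] [0.58747142 0.13096532 0.26124136] [-32.37872363  11.92967121  20.32244131  88.47061326  -4.1703493
  80.36744599  84.20722049]
```

>>> {"op": "drive_tool", "data": {
  "moves": [
    {"x": 0, "y": 0.7, "z": 0, "rx": 0, "ry": 0, "rz": 0, "fingers": 1},
    {"x": 0, "y": 1.5, "z": 0, "rx": 0, "ry": 0, "rz": 0, "fingers": 1},
    {"x": 0, "y": 1.5, "z": 4, "rx": 0, "ry": 0, "rz": 0, "fingers": 1},
    {"x": 0, "y": 1.5, "z": 8, "rx": 0, "ry": 0, "rz": 0, "fingers": 1},
    {"x": 0, "y": 1.5, "z": 12, "rx": 0, "ry": 0, "rz": 0, "fingers": 1},
    {"x": 0, "y": 1.5, "z": 12, "rx": 0, "ry": 0, "rz": 0, "fingers": 1}
  ]
}}

```text
time_s: 10.68
tool_pos: [0.5872, 0.1321, 0.2489]
tool_rot: [-180.0, -0.0, -174.0]
force: [0.8, 0.9, -3.0]
grip_width: 0.0271
grasp_force: 30.0
```

>>> {"op": "drive_tool", "data": {
  "moves": [
    {"x": 0, "y": 0.2, "z": 6, "rx": 0, "ry": 0, "rz": 0, "fingers": 1},
    {"x": 0, "y": 0.2, "z": 12, "rx": 0, "ry": 0, "rz": 0, "fingers": 1},
    {"x": 0, "y": 0.2, "z": 18, "rx": 0, "ry": 0, "rz": 0, "fingers": 1},
    {"x": 0, "y": 0.2, "z": 24, "rx": 0, "ry": 0, "rz": 0, "fingers": 1},
    {"x": 0, "y": 0.2, "z": 30, "rx": 0, "ry": 0, "rz": 0, "fingers": 1},
    {"x": 0, "y": 0.2, "z": 36, "rx": 0, "ry": 0, "rz": 0, "fingers": 1},
    {"x": 0, "y": 0.2, "z": 36, "rx": 0, "ry": 0, "rz": 0, "fingers": 1}
  ]
}}

```text
time_s: 11.55
tool_pos: [0.5873, 0.1327, 0.2129]
tool_rot: [-180.0, -0.0, -174.0]
force: [1.4, 0.5, -1.8]
grip_width: 0.0269
grasp_force: 30.0
```

>>> {"op": "drive_tool", "data": {
  "moves": [
    {"x": -0.4, "y": 0.2, "z": 4, "rx": 0, "ry": 0, "rz": 0, "fingers": 1},
    {"x": -0.4, "y": 0.2, "z": 8, "rx": 0, "ry": 0, "rz": 0, "fingers": 1},
    {"x": -0.4, "y": 0.2, "z": 11, "rx": 0, "ry": 0, "rz": 0, "fingers": 1},
    {"x": -0.4, "y": 0.2, "z": 14, "rx": 0, "ry": 0, "rz": 0, "fingers": 1},
    {"x": -0.4, "y": 0.2, "z": 17, "rx": 0, "ry": 0, "rz": 0, "fingers": 1},
    {"x": -0.4, "y": 0.2, "z": 20, "rx": 0, "ry": 0, "rz": 0, "fingers": 1},
    {"x": -0.4, "y": 0.2, "z": 20, "rx": 0, "ry": 0, "rz": 0, "fingers": 1}
  ]
}}

```text
time_s: 12.42
tool_pos: [0.5877, 0.133, 0.1933]
tool_rot: [-180.0, -0.0, -174.0]
force: [-0.2, -0.3, -1.9]
grip_width: 0.027
grasp_force: 30.0
```

>>> {"op": "drive_tool", "data": {
  "moves": [
    {"x": 0, "y": 0, "z": 2, "rx": 0, "ry": 0, "rz": 0, "fingers": 1},
    {"x": 0, "y": 0, "z": 4, "rx": 0, "ry": 0, "rz": 0, "fingers": 1},
    {"x": 0, "y": 0, "z": 6, "rx": 0, "ry": 0, "rz": 0, "fingers": 1},
    {"x": 0, "y": 0, "z": 7.5, "rx": 0, "ry": 0, "rz": 0, "fingers": 1},
    {"x": 0, "y": 0, "z": 8.5, "rx": 0, "ry": 0, "rz": 0, "fingers": 1},
    {"x": 0, "y": 0, "z": 9, "rx": 0, "ry": 0, "rz": 0, "fingers": 1},
    {"x": 0, "y": 0, "z": 9, "rx": 0, "ry": 0, "rz": 0, "fingers": 1}
  ]
}}

```text
time_s: 13.3
tool_pos: [0.5879, 0.133, 0.1848]
tool_rot: [180.0, 0.0, -174.0]
force: [0.5, 0.6, -0.8]
grip_width: 0.0273
grasp_force: 30.0
```

>>> {"op": "drive_tool", "data": {
  "moves": [
    {"x": 0, "y": 0, "z": 0.5, "rx": 0, "ry": 0, "rz": 0, "fingers": 1},
    {"x": 0, "y": 0, "z": 1, "rx": 0, "ry": 0, "rz": 0, "fingers": 1},
    {"x": 0, "y": 0, "z": 1.5, "rx": 0, "ry": 0, "rz": 0, "fingers": 1},
    {"x": 0, "y": 0, "z": 1.5, "rx": 0, "ry": 0, "rz": 0, "fingers": 1}
  ]
}}

```text
time_s: 13.8
tool_pos: [0.5886, 0.1331, 0.1844]
tool_rot: [180.0, 0.1, -174.0]
force: [-0.6, -0.4, 5.0]
grip_width: 0.0273
grasp_force: 30.0
```

>>> {"op": "drive_tool", "data": {
  "moves": [
    {"x": 0, "y": 0, "z": 0, "rx": 0, "ry": 0, "rz": 0.07, "fingers": 1},
    {"x": 0, "y": 0, "z": 0, "rx": 0, "ry": 0, "rz": 0.14, "fingers": 1},
    {"x": 0, "y": 0, "z": 0, "rx": 0, "ry": 0, "rz": 0.2, "fingers": 1},
    {"x": 0, "y": 0, "z": 0, "rx": 0, "ry": 0, "rz": 0.2, "fingers": 1}
  ]
}}

```text
time_s: 14.3
tool_pos: [0.5885, 0.1328, 0.1843]
tool_rot: [180.0, 0.1, 174.5]
force: [0.0, -1.0, 5.2]
grip_width: 0.0271
grasp_force: 30.0
```

>>> {"op": "drive_tool", "data": {
  "moves": [
    {"x": 0, "y": 0, "z": 0, "rx": 0, "ry": 0, "rz": 0.07, "fingers": 1},
    {"x": 0, "y": 0, "z": 0, "rx": 0, "ry": 0, "rz": 0.14, "fingers": 1},
    {"x": 0, "y": 0, "z": 0, "rx": 0, "ry": 0, "rz": 0.2, "fingers": 1},
    {"x": 0, "y": 0, "z": 0, "rx": 0, "ry": 0, "rz": 0.2, "fingers": 1}
  ]
}}

```text
time_s: 14.8
tool_pos: [0.5883, 0.1327, 0.184]
tool_rot: [180.0, 0.1, 163.1]
force: [-0.2, -1.2, 6.0]
grip_width: 0.0273
grasp_force: 30.0
```

>>> {"op": "drive_tool", "data": {
  "moves": [
    {"x": 0, "y": 0, "z": 0, "rx": 0, "ry": 0, "rz": 0.07, "fingers": 1},
    {"x": 0, "y": 0, "z": 0, "rx": 0, "ry": 0, "rz": 0.14, "fingers": 1},
    {"x": 0, "y": 0, "z": 0, "rx": 0, "ry": 0, "rz": 0.2, "fingers": 1},
    {"x": 0, "y": 0, "z": 0, "rx": 0, "ry": 0, "rz": 0.2, "fingers": 1}
  ]
}}

```text
time_s: 15.3
tool_pos: [0.5878, 0.1326, 0.1827]
tool_rot: [-180.0, 0.0, 151.7]
force: [0.3, -1.0, 0.3]
grip_width: 0.0272
grasp_force: 30.0
```

The force fell and the tool sank, so the tang is starting into the slot. I press down gently without turning.

>>> {"op": "drive_tool", "data": {
  "moves": [
    {"x": 0, "y": 0, "z": 0.7, "rx": 0, "ry": 0, "rz": 0, "fingers": 1},
    {"x": 0, "y": 0, "z": 1.4, "rx": 0, "ry": 0, "rz": 0, "fingers": 1},
    {"x": 0, "y": 0, "z": 2, "rx": 0, "ry": 0, "rz": 0, "fingers": 1},
    {"x": 0, "y": 0, "z": 2, "rx": 0, "ry": 0, "rz": 0, "fingers": 1}
  ]
}}

```text
time_s: 15.8
tool_pos: [0.5879, 0.1326, 0.1811]
tool_rot: [-180.0, 0.0, 151.6]
force: [0.7, -2.2, 1.5]
grip_width: 0.0274
grasp_force: 30.0
```

```bash
python3 - <<'E'
from h import *
o=sensors.get_obs();print(o['force'],o['wrist_torque'],o['tool_pos'],o['tool_rot'])
E
```

```text
[ 0.74600365 -2.19243405  1.52061822] [-0.63063022 -0.13565165 -0.00262193] [0.587876   0.13260509 0.18108043] [-1.79986604e+02  1.96768910e-02  1.51586758e+02]
```

>>> {"op": "drive_tool", "data": {
  "moves": [
    {"x": -0.2, "y": -0.4, "z": 0, "rx": 0, "ry": 0, "rz": 0.02, "fingers": 1},
    {"x": -0.2, "y": -0.4, "z": 1, "rx": 0, "ry": 0, "rz": 0.04, "fingers": 1},
    {"x": -0.2, "y": -0.4, "z": 2, "rx": 0, "ry": 0, "rz": 0.04, "fingers": 1},
    {"x": -0.2, "y": -0.4, "z": 3, "rx": 0, "ry": 0, "rz": 0.04, "fingers": 1},
    {"x": -0.2, "y": -0.4, "z": 3, "rx": 0, "ry": 0, "rz": 0.04, "fingers": 1}
  ]
}}

```text
time_s: 16.42
tool_pos: [0.5877, 0.1325, 0.1779]
tool_rot: [-180.0, -0.0, 149.3]
force: [0.3, -2.2, -0.6]
grip_width: 0.027
grasp_force: 30.0
```

```bash
python3 - <<'E'
from h import *
o=sensors.get_obs();print(o['force'],o['wrist_torque'],o['tool_pos'],o['tool_rot'])
E
```

```text
[ 0.31991497 -2.22203329 -0.56286447] [-0.52050012 -0.1880379   0.00799868] [0.58769807 0.13254332 0.17785772] [-1.79992436e+02 -3.93610892e-03  1.49305424e+02]
```

>>> {"op": "drive_tool", "data": {
  "moves": [
    {"x": -0.2, "y": -0.4, "z": 1.5, "rx": 0, "ry": 0, "rz": 0, "fingers": 1},
    {"x": -0.2, "y": -0.4, "z": 3, "rx": 0, "ry": 0, "rz": 0, "fingers": 1},
    {"x": -0.2, "y": -0.4, "z": 4.5, "rx": 0, "ry": 0, "rz": 0, "fingers": 1},
    {"x": -0.2, "y": -0.4, "z": 6, "rx": 0, "ry": 0, "rz": 0, "fingers": 1},
    {"x": -0.2, "y": -0.4, "z": 6, "rx": 0, "ry": 0, "rz": 0, "fingers": 1}
  ]
}}

```text
time_s: 17.05
tool_pos: [0.5877, 0.1324, 0.172]
tool_rot: [180.0, -0.0, 149.3]
force: [1.0, -1.0, 1.1]
grip_width: 0.0274
grasp_force: 30.0
```

>>> {"op": "drive_tool", "data": {
  "moves": [
    {"x": 0, "y": 0, "z": 0.7, "rx": 0, "ry": 0, "rz": 0, "fingers": 1},
    {"x": 0, "y": 0, "z": 1.4, "rx": 0, "ry": 0, "rz": 0, "fingers": 1},
    {"x": 0, "y": 0, "z": 2, "rx": 0, "ry": 0, "rz": 0, "fingers": 1},
    {"x": 0, "y": 0, "z": 2, "rx": 0, "ry": 0, "rz": 0, "fingers": 1}
  ]
}}

```text
time_s: 17.55
tool_pos: [0.5878, 0.1323, 0.1708]
tool_rot: [180.0, -0.0, 149.3]
force: [-1.1, -0.8, 5.4]
grip_width: 0.0276
grasp_force: 30.0
```

>>> {"op": "drive_tool", "data": {
  "moves": [
    {"x": 0, "y": 0, "z": 0.7, "rx": 0, "ry": 0, "rz": 0.03, "fingers": 1},
    {"x": 0, "y": 0, "z": 0.7, "rx": 0, "ry": 0, "rz": -0.03, "fingers": 1},
    {"x": 0, "y": 0, "z": 0.7, "rx": 0, "ry": 0, "rz": 0, "fingers": 1},
    {"x": 0, "y": 0, "z": 0.7, "rx": 0, "ry": 0, "rz": 0, "fingers": 1}
  ]
}}

```text
time_s: 18.05
tool_pos: [0.5882, 0.1324, 0.1708]
tool_rot: [179.9, 0.0, 149.3]
force: [-0.3, -1.6, 7.3]
grip_width: 0.0273
grasp_force: 30.0
```

```bash
python3 - <<'E'
from h import *
o=sensors.get_obs();print(o['force'],o['wrist_torque'],o['tool_pos'])
S=vision.read_camera('scene');save(S,'s2.png',(340,120,440,210),7)
E
```

```text
[-0.29511986 -1.5652018   7.30123312] [-0.30491426  0.33935734  0.0312099 ] [0.58815987 0.13235871 0.17077617]
```

View pics/s2.png

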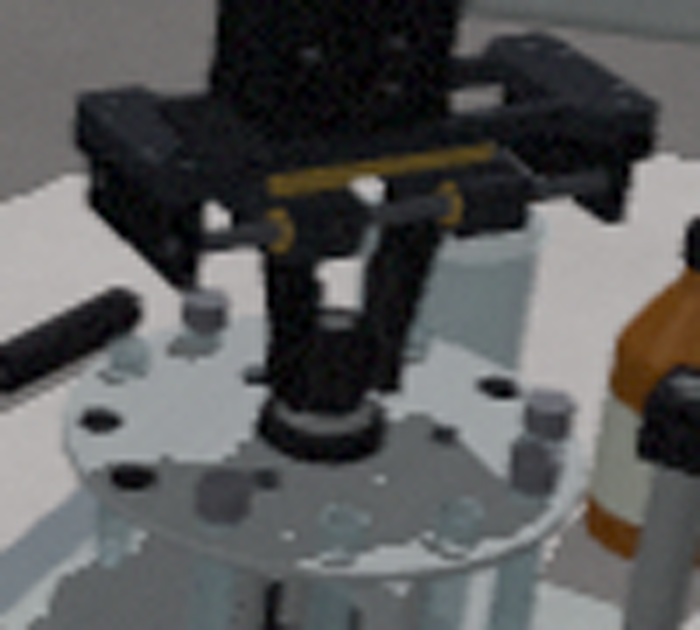

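The scene crop shows the collar lying on the black bush at crop (322,420) with no gap. I relieve the press, open and retreat upward.

>>> {"op": "drive_tool", "data": {
  "moves": [
    {"x": 0, "y": 0, "z": -1, "rx": 0, "ry": 0, "rz": 0, "fingers": 1},
    {"x": 0, "y": 0, "z": -1, "rx": 0, "ry": 0, "rz": 0, "fingers": 0.3},
    {"x": 0, "y": 0, "z": -1, "rx": 0, "ry": 0, "rz": 0, "fingers": 0.1},
    {"x": 0, "y": 0, "z": -1, "rx": 0, "ry": 0, "rz": 0, "fingers": -0.2},
    {"x": 0, "y": 0, "z": -1, "rx": 0, "ry": 0, "rz": 0, "fingers": -0.2},
    {"x": 0, "y": 0, "z": -1, "rx": 0, "ry": 0, "rz": 0, "fingers": -0.2},
    {"x": 0, "y": 0, "z": -8, "rx": 0, "ry": 0, "rz": 0, "fingers": -0.2},
    {"x": 0, "y": 0, "z": -20, "rx": 0, "ry": 0, "rz": 0, "fingers": -0.2},
    {"x": 0, "y": 0, "z": -45, "rx": 0, "ry": 0, "rz": 0, "fingers": -0.2},
    {"x": 0, "y": 0, "z": -80, "rx": 0, "ry": 0, "rz": 0, "fingers": -0.2},
    {"x": 0, "y": 0, "z": -120, "rx": 0, "ry": 0, "rz": 0, "fingers": -0.2},
    {"x": 0, "y": 0, "z": -150, "rx": 0, "ry": 0, "rz": 0, "fingers": -0.2},
    {"x": 0, "y": 0, "z": -150, "rx": 0, "ry": 0, "rz": 0, "fingers": -0.2}
  ]
}}

```text
time_s: 19.73
tool_pos: [0.5892, 0.1322, 0.3233]
tool_rot: [179.7, 0.2, 149.3]
force: [-0.3, 0.3, -0.1]
grip_width: 0.0521
grasp_force: 0.0
```

```bash
python3 - <<'E'
from h import *
S=vision.read_camera('scene');save(S,'s3.png',(240,120,440,270),3.6)
print(proj(S,[.588,.1315,.189]),proj(S,[.588,.1315,.203]))
E
```

```text
(np.float64(387.5887714835827), np.float64(166.97859083204125)) (np.float64(388.24497216442575), np.float64(161.974436418778))
```

View pics/s3.png

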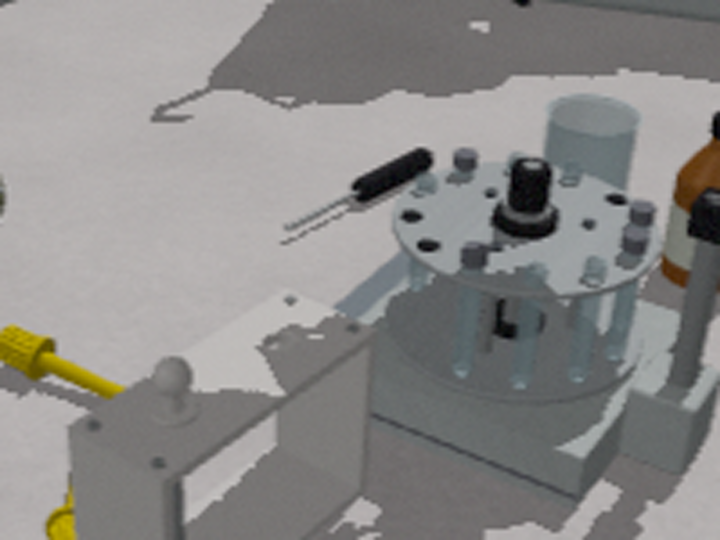

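The spindle stands with its collar on the bush at crop (526,215). Its knob top is at image row 166, against 167 expected when flush and 162 if standing on the mouth. The yellow pegs are lying down. The wrist picture taken before my first descent already showed them down, so I leave them alone.

```bash
python3 -c "
from cell import workorder
print(workorder.sign_off())"
```

```text
the job is handed in; nothing more can be done
None
```

The spindle is home: its tang is in the drive slot, its collar is flush on the upper hub, it is released, and the job was handed in at about 20 s. The yellow look-alikes, upright in the first picture, had already toppled before the first descent; I did not knowingly touch them and left them lying.

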